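# Re-time a sample-changer drive pulley

### The job

The timing pulley on the little drive base has slipped round. Release its brake by swinging the lever right out, away from the pulley, turn the pulley until the engraved line on it points straight at the fixed pointer, then swing the lever back in until the brake is firmly on, with the line still at the pointer. Do not disturb the small things lying round it.

Things in the scene. Friction and masses are not known exactly. Their poses are not given: they have to be found in the camera images.
- drive_base: Painted grey base plate fixed to the worktop, 102 (its x) x 208 (its y) x 12 mm high; origin at the centre of its underside, exactly below the pulley's axis. A pointer post (22 x 16 mm, top at 73 mm) stands at y = +88 mm, the brake lever's yoke (38 mm along x, 26 mm along y, top at 29 mm) at y = -80 mm.
- pulley: Aluminium toothed pulley on an upright axis, an open dish: its rim wall (outer radius 50 mm, inner 40 mm, top 68 mm above the worktop) can be pinched from above, one finger inside. Its floor is 38 mm, a 20 mm wide boss in the middle 41 mm above the worktop. Origin on the axis, 16 mm above the worktop; its +y points along the engraved line.
- pulley_centre (a point): Point on the pulley's axis, level with the top of its rim (68 mm up). With the brake off the pulley turns endlessly either way, slightly stiff (0.06 N m, 1.3 N at the rim), and stays where it is left; with the brake on it takes some 30 N at the rim to force it round.
- line_mark (a point): Outer end of the engraved dark line (3 mm wide) on the top edge of the rim, 50 mm from the axis; turns with the pulley. The line runs radially over the rim, down its inside and over the web.
- pointer_tip (a point): Tip of the fixed dark steel pointer, on the base's +y side, 54 mm from the axis, 71 mm above the worktop; it points at the axis. The line is right when it lies on the straight line from the axis to this tip.
- brake_lever (a joint): Angle of the brake lever from upright (rad); stiff (0.22 N m, about 2.5 N at the grip), it stays where it is left. Near 0 (-0.08 to 0) its rubber shoe, 14 mm above the pivot, presses on the rim: brake on; setting it firmly takes about 8 N at the grip. It grows to 0.8 as the lever leans out to the base's -y: brake off. Pivot: along the base's x, at y = -80 mm, 19 mm above the worktop.
- lever_grip (a point): Centre of the lever's black cross grip, a round bar 14 mm in diameter and 44 mm long along the base's x, 90 mm from the pivot; the lever below it is a steel bar 14 mm (x) by 10 mm.
- hex_keys_centre (a point): Bystander: folding set of hex keys, 22 x 86 x 23 mm; its centre, half-way up.
- weight_50g_centre (a point): Bystander: small knobbed calibration weight, 21 mm across, 22 mm high; its centre, half-way up.
- terminal_block_centre (a point): Bystander: white terminal block with four raised terminals, 18 x 52 x 20 mm; its centre, half-way up.

How it is judged:
By the outcome, as a careful person would: the job done as asked, in the order asked, and still so for the second after the job is handed in, with the robot touching nothing.
It also fails if it takes over 72 s, if anything falls off the work surface, if the arm or the gripper's body presses on something with over 40 N, if the wrist force passes 120 N, or if a joint passes its speed limit or range.

### The arm

A 7-joint arm with a two-finger parallel gripper is mounted at the origin on a cart in front of the work surface, level with it; the furniture and walls round the work are solid. World frame = base frame: x ahead of the robot, y to its left, z up, the work surface at z = 0. Lengths are in m, angles in rad, forces in N, time in s.
With the tool pointing down it reaches from about 0.4 to 0.85 m from the base axis. Payload 10.4 kg.
Tool frame: the origin (TCP) lies on the centre line of the jaws, within the pads' length; the fingertips stand r.tip_extent ahead of it and the grasp point (between the pads) lies 3 mm ahead of it (r.tip_extent is the distance from the TCP to the fingertips, in m); z points along the fingers, y is the direction in which the jaws open and shut (so a half turn about z gives the same grasp; the last joint's range is limited). The gripper opens to 87 mm and grips with 3 to 60 N. Pads are 19 mm wide; open, the fingers measure 117 mm over their backs; the gripper's body (75 mm by 190 mm) begins 51 mm behind the grasp point.
Start: joints at [-1.241, 0.332, -0.065, 1.46, 0.022, 1.35, -0.088], TCP at [0.216, 0.587, 0.245] pointing down, gripper open.
Joint ranges: [-2.6, 2.6], [-0.5, 2.12], [-1.47, 1.34], [0.16, 2.42], [-1.27, 4.41], [0.06, 2.06], [-2.6, 2.6]. Speed limits (rad/s): [2.22, 2.22, 2.79, 2.79, 3.14, 3.14, 3.14].

### API

Orientations are given as a unit quaternion [x, y, z, w].
In Python, from bench import r gives the robot as it stands. The module is installed in compiled form; this text tells all that it offers.
- The arm moves only by the shell command python3 -m jog 'ROWS' [FORCE]. ROWS is JSON, a list of rows, each a list of 5 numbers: the shift along the tool's x, y, z in cm, then the turn about the tool's z in rad, then the closure, from 0 (fully open) to 1 (shut). A call has exactly 10 rows; each row shifts and turns the pose as measured when the row begins, along the tool's axes as they then stand; what a row does not reach is not made up. A row lasts 1/10 s, in which the tool goes at most 50 mm and 8.59 degrees, less where a joint would pass 70% of its speed; a pose out of reach is approached as far as the arm can. A call with a gripper value outside its range is refused whole. The fingers move at their own pace and stop on an object; FORCE is the grip in N (left out, the last holds). Time passes only in rows, so rows that do not move let the fingers close, or fill a call up. It gives the time, the measured TCP pose, the force and the opening at its end, in the units of the state.
- r.read_state(): the state, without advancing time (a new reading comes with each control period).
- r.camera(name): name is "scene" or "top" or "wrist"; returns a dict with "pixels" (400x640x3 uint8, red, green, blue), "fx", "fy", "cx", "cy" (pixels), "camera_from_world" (4x4, takes a point from world to camera coordinates). Camera axes: x right, y up, looking along -z (the intrinsics and any distortion apply to the point x, -y, -z); pixel columns grow to the right and rows downward; lengths in m; the calibration is good to about 2 mm. The wrist camera is an equidistant fisheye: a pixel r from the principal point sees the ray r / f radians off the axis. A picture is of the moment at which its call begins. There is no depth.
- r.close_job(): hands the job in, once; it reports no verdict.
The state is a dict: "time": time; "joint_positions": joint angles; "joint_vel": joint speeds; "joint_torque": joint torques, N m; "ee_pos": TCP position; "eef_rot": TCP orientation; "ft_force": force on the tool from outside, world axes, zero at the start; "torque": the same for the moment, N m; "width": finger opening in m.
Only numpy, scipy, OpenCV 4.12 (cv2) and the standard library are available. Lean on these libraries where they do the work, as an engineer would, in place of code of your own. Each camera call takes 0.05 s, during which the arm holds its last target. There are 200 camera calls.

## Working session

There is one attempt and no reset: what is moved stays moved. The work goes in short steps, Python scripts to look and compute and a shell command to move; the robot and the scene stay as the last step left them, time stands still between calls to the robot, and variables do not carry over. Pictures are saved under pics/ and viewed, about 8 in all and at most 12, crops included, and the job is handed in when it is done.

```bash
mkdir -p pics
python3 - <<'E'
from bench import r
import cv2,numpy as np
s=r.read_state(); print({k:np.round(v,3) for k,v in s.items()}, r.tip_extent)
ims=[]
for n in("scene","top"):
    c=r.camera(n); print(n,c["fx"],c["fy"],c["cx"],c["cy"],np.round(c["camera_from_world"],4).tolist(),[k for k in c])
    cv2.imwrite(f"pics/{n}0.png",c["pixels"][:,:,::-1])
E
```

```text
{'time': np.float64(0.0), 'joint_positions': array([-1.241,  0.333, -0.065,  1.461,  0.022,  1.35 , -0.088]), 'joint_vel': array([ 0.001,  0.001,  0.001, -0.001, -0.003, -0.   ,  0.001]), 'joint_torque': array([-0.0000e+00, -6.2325e+01,  2.5000e-02, -3.8989e+01, -6.1000e-02,
        4.0000e-02,  0.0000e+00]), 'ee_pos': array([0.216, 0.586, 0.244]), 'eef_rot': array([ 0.175,  0.984, -0.001, -0.   ]), 'ft_force': array([ 0.486, -0.769,  0.385]), 'torque': array([-0.018,  0.005,  0.045]), 'width': np.float64(0.087)} 0.022
scene 470.76645847324573 470.76645847324573 317.16539106051516 201.1644552382995 [[-0.919, -0.3942, -0.0088, 0.4904], [0.2795, -0.6669, 0.6908, -0.0727], [-0.2782, 0.6323, 0.723, -1.2476], [0.0, 0.0, 0.0, 1.0]] ['pixels', 'fx', 'fy', 'cx', 'cy', 'camera_from_world']
top 410.68297332756214 410.68297332756214 319.58499368957183 203.15053288106122 [[0.012, -0.9999, -0.0037, 0.2071], [0.994, 0.0116, 0.1089, -0.4636], [-0.1089, -0.005, 0.994, -0.8767], [0.0, 0.0, 0.0, 1.0]] ['pixels', 'fx', 'fy', 'cx', 'cy', 'camera_from_world']
```

View pics/scene0.png

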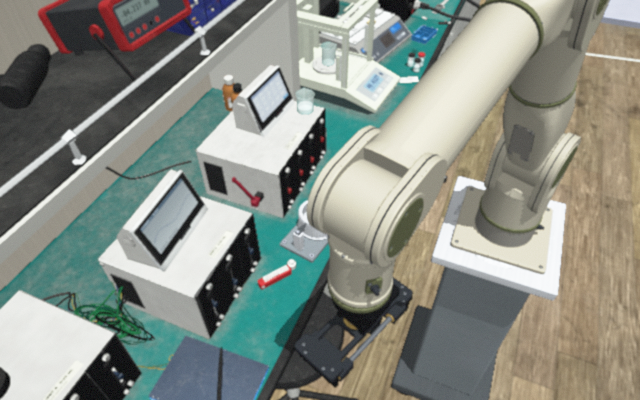

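View pics/top0.png

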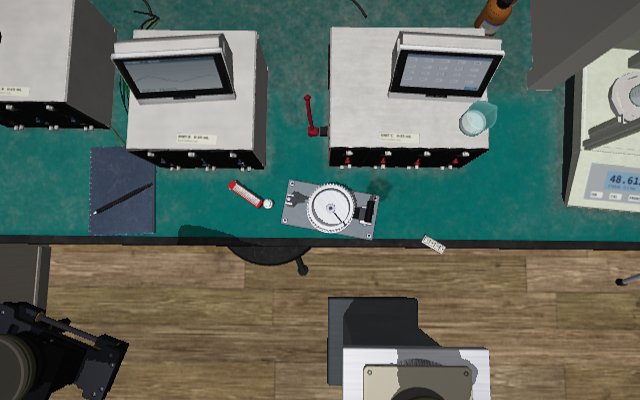

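```bash
cat > h.py <<'E'
from bench import r
import cv2,numpy as np
def ray(c,u,v):
    T=c["camera_from_world"];R=T[:3,:3];o=-R.T@T[:3,3]
    d=np.array([(u-c["cx"])/c["fx"],-(v-c["cy"])/c["fy"],-1.]);return o,R.T@d
def onplane(c,u,v,z):
    o,d=ray(c,u,v);return o+d*(z-o[2])/d[2]
def proj(c,p):
    q=c["camera_from_world"][:3,:3]@np.array(p)+c["camera_from_world"][:3,3]
    return c["cx"]+c["fx"]*q[0]/-q[2], c["cy"]-c["fy"]*q[1]/-q[2]
E
python3 - <<'E'
from h import *
c=r.camera("top");p=c["pixels"][:,:,::-1]
cv2.imwrite("pics/c1.png",cv2.resize(p[170:255,225:385],None,fx=5,fy=5,interpolation=cv2.INTER_CUBIC))
for u,v,z in[(331,207,.068),(291,181,.012),(375,238,.012),(268,203,.011),(434,243,.01),(330,165,0),(489,165,0),(266,165,0),(330,238,0)]:print(u,v,onplane(c,u,v,z).round(3))
E
```

```text
331 207 [0.449 0.188 0.068]
291 181 [0.512 0.277 0.012]
375 238 [0.387 0.089 0.012]
268 203 [0.462 0.328 0.011]
434 243 [ 0.377 -0.041  0.01 ]
330 165 [0.552 0.19  0.   ]
489 165 [ 0.556 -0.173  0.   ]
266 165 [0.55  0.336 0.   ]
330 238 [0.386 0.188 0.   ]
```

View pics/c1.png

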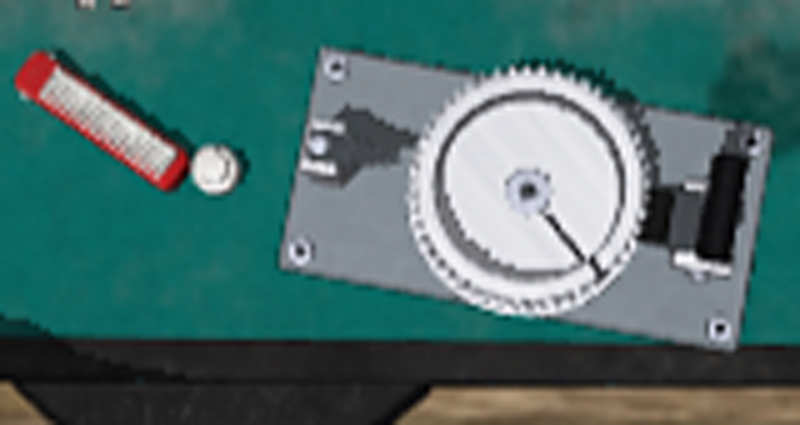

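Run:
```python
from h import *
c=r.camera("top");f=lambda u,v,z:onplane(c,225+(u+.5)/5-.5,170+(v+.5)/5-.5,z)
K=[f(*k,.012) for k in[(322,48),(280,268),(775,128),(738,352)]]
L=(K[0]+K[1])/2;R=(K[2]+K[3])/2;ctr=(L+R)/2
d=(L-R)[:2];e=(K[0]+K[2]-K[1]-K[3])[:2]/2
th=np.arctan2(d[1],d[0]);print("base",ctr,"len",np.hypot(*d),"wid",np.hypot(*e),"yaxis ang",np.degrees(th),"x from e",np.degrees(np.arctan2(e[1],e[0])))
ey=d/np.hypot(*d);ex=np.array([ey[1],-ey[0]]);print("ex",ex,"ey",ey)
for n,u,v,z in[("pulleyc(rim)",528,188,.068),("boss",528,190,.041),("line",600,275,.068),("grip",720,205,.109),("grip lean",720,205,.1),("postbolt",318,145,.073),("weight",215,168,.011),("hexA",35,75,.012),("hexB",170,175,.012)]:
    p=f(u,v,z)[:2];q=p-ctr[:2];print(n,p.round(4),"base",(q@ex).round(4),(q@ey).round(4))
q=(f(600,275,.068)-f(528,188,.068))[:2];print("line angle rel base y",np.degrees(np.arctan2(q[1],q[0])-th))
```

```text
base [0.44928134 0.18870492 0.012     ] len 0.20606966997161608 wid 0.10090146681120274 yaxis ang 80.41831048434724 x from e -9.519391391970911
ex [ 0.98604928 -0.16645364] ey [0.16645364 0.98604928]
pulleyc(rim) [0.4483 0.19  ] base -0.0012 0.0012
boss [0.4501 0.1895] base 0.0007 0.0009
line [0.4122 0.1597] base -0.0317 -0.0347
grip [0.4383 0.1145] base 0.0015 -0.075
grip lean [0.4391 0.1135] base 0.0025 -0.0759
postbolt [0.4648 0.2779] base 0.0004 0.0905
weight [0.4613 0.3288] base -0.0115 0.1401
hexA [0.5022 0.4106] base 0.0153 0.2276
hexB [0.4578 0.3487] base -0.0182 0.1592
line angle rel base y -220.36225962434833
```

```bash
python3 -m jog '[[0,0,0,-0.1,1],[0,0,0,-0.085,1],[-2.8,-3.8,0,0,1],[-2.8,-3.8,0,0,1],[-2.8,-3.8,0,0,1],[-2.8,-3.8,0,0,1],[-2.8,-3.8,0,0,1],[-2.8,-3.8,0,0,1],[-2.8,-3.8,0,0,1],[0,0,0,0,1]]' 20
cat >> h.py <<'E'
B=np.array([.4495,.189]);ey=np.array([.1665,.986]);ex=np.array([.986,-.1665])
def st():
    from scipy.spatial.transform import Rotation as R
    s=r.read_state();p=np.array(s["ee_pos"]);q=p[:2]-B;M=R.from_quat(s["eef_rot"]).as_matrix()
    F=np.array(s["ft_force"])
    print("t",round(float(s["time"]),2),"base x,y,z mm",(1e3*np.array([q@ex,q@ey,p[2]])).round(1),"tool y ang vs base y deg",round(float(np.degrees(np.arctan2(M[1,1],M[0,1])))-80.4,2),"tilt",M[:,2].round(3),"F base",np.round([F[:2]@ex,F[:2]@ey,F[2]],1),"w",round(float(s["width"]),4),"j7",round(float(s["joint_positions"][6]),2))
E
python3 -c "from h import *;st()"
```

```text
time: 1.2
ee_pos: [0.3702, 0.2811, 0.241]
eef_rot: [0.078, 0.997, -0.001, -0.002]
ft_force: [-0.8, 0.9, -0.3]
width: 0.0151
t 1.2 base x,y,z mm [-93.5  77.6 241. ] tool y ang vs base y deg 0.6 tilt [-0.003 -0.003 -1.   ] F base [-0.9  0.8 -0.3] w 0.0151 j7 0.66
```

```bash
python3 -m jog '[[-2.4,-3,0,0,1],[-2.4,-3,0,0,1],[-2.4,-3,0,0,1],[-2.2,-3,0,0,1],[0,0,2,0,1],[0,0,2,0,1],[0,0,2,0,1],[0,0,2,0,1],[0,0,0,0,1],[0,0,0,0,1]]' 20
python3 - <<'E'
from h import *
st()
for n in("scene","top","wrist"):
    cv2.imwrite(f"pics/{n}2.png",r.camera(n)["pixels"][:,:,::-1])
E
```

```text
time: 2.2
ee_pos: [0.4471, 0.1436, 0.1599]
eef_rot: [0.08, 0.997, -0.0, -0.0]
ft_force: [0.7, -0.0, 0.4]
width: 0.0006
t 2.2 base x,y,z mm [  5.2 -45.2 159.9] tool y ang vs base y deg 0.47 tilt [-0.001 -0.    -1.   ] F base [0.7 0.1 0.4] w 0.0006 j7 1.02
```

View pics/wrist2.png

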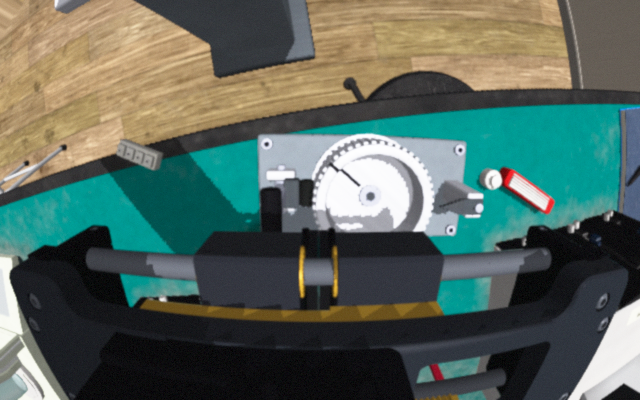

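```bash
python3 -m jog '[[0.25,0,1.1,0,1],[0.25,0,1.1,0,1],[0,0,1.1,0,1],[0,0,0,0,1],[0,-0.4,0,0,1],[0,-0.4,0,0,1],[0,-0.4,0,0,1],[0,-0.4,0,0,1],[0,-0.4,0,0,1],[0,0,0,0,1]]' 20
python3 - <<'E'
from h import *
st();c=r.camera("scene");cv2.imwrite("pics/s3.png",cv2.resize(c["pixels"][170:300,240:400,::-1],None,fx=5,fy=4.6))
cv2.imwrite("pics/w3.png",r.camera("wrist")["pixels"][:,:,::-1])
E
```

```text
time: 3.35
ee_pos: [0.4395, 0.1241, 0.1264]
eef_rot: [0.08, 0.997, 0.002, 0.001]
ft_force: [-0.7, 0.0, 0.6]
width: 0.0005
t 3.35 base x,y,z mm [  0.9 -65.7 126.4] tool y ang vs base y deg 0.47 tilt [ 0.003  0.003 -1.   ] F base [-0.7 -0.1  0.6] w 0.0005 j7 1.06
```

View pics/w3.png

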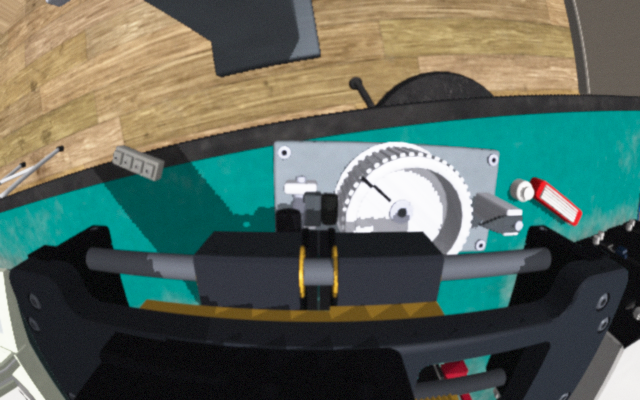

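```bash
python3 -m jog '[[0,-0.4,0,0,1],[0,-0.4,0,0,1],[0,-0.4,0,0,1],[0,-0.4,0,0,1],[0,-0.4,0.1,0,1],[0,-0.4,0.1,0,1],[0,-0.4,0.1,0,1],[0,0,0,0,1],[0,0,0,0,1],[0,0,0,0,1]]' 20
python3 - <<'E'
from h import *
st()
cv2.imwrite("pics/w4.png",cv2.resize(r.camera("wrist")["pixels"][130:240,200:440,::-1],None,fx=3.3,fy=3.3))
E
```

```text
time: 4.45
ee_pos: [0.4348, 0.095, 0.1231]
eef_rot: [0.079, 0.997, 0.002, 0.002]
ft_force: [-0.0, 2.4, 0.8]
width: 0.0004
t 4.45 base x,y,z mm [  1.2 -95.2 123.1] tool y ang vs base y deg 0.52 tilt [ 0.004  0.004 -1.   ] F base [-0.4  2.4  0.8] w 0.0004 j7 1.11
```

View pics/w4.png

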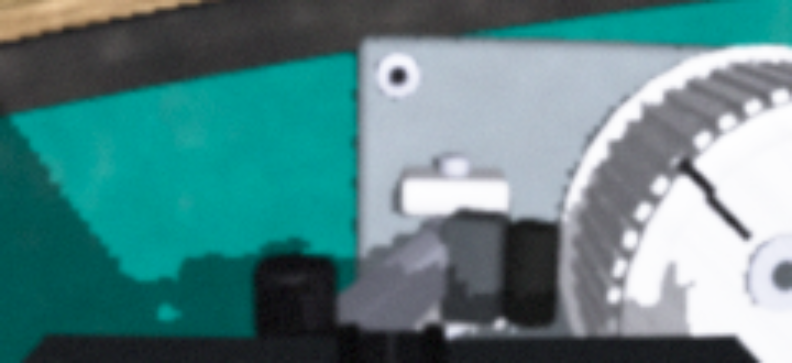

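```bash
python3 -m jog '[[0,-0.3,0.3,0,1],[0,-0.4,0.3,0,1],[0,-0.4,0.3,0,1],[0,-0.4,0.4,0,1],[0,-0.4,0.4,0,1],[0,-0.4,0.3,0,1],[0,-0.4,0.2,0,1],[0,-0.3,0,0,1],[0,0,0,0,1],[0,0,0,0,1]]' 20
python3 - <<'E'
from h import *
st()
E
```

```text
time: 5.5
ee_pos: [0.431, 0.0653, 0.0998]
eef_rot: [0.078, 0.997, 0.004, 0.003]
ft_force: [0.7, 2.2, 3.0]
width: 0.0
t 5.5 base x,y,z mm [   2.3 -125.    99.8] tool y ang vs base y deg 0.6 tilt [ 0.007  0.008 -1.   ] F base [0.3 2.3 3. ] w 0.0 j7 1.19
```

Push on to the stop.

```bash
python3 -m jog '[[0,-0.3,0.1,0,1],[0,-0.3,0.1,0,1],[0,-0.3,0.1,0,1],[0,-0.3,0,0,1],[0,0,0,0,1],[0,0,0,0,1],[0,0,0,0,1],[0,0,0,0,1],[0,0,0,0,1],[0,0,0,0,1]]' 20
python3 - <<'E'
from h import *
st()
cv2.imwrite("pics/w5.png",cv2.resize(r.camera("wrist")["pixels"][130:240,200:440,::-1],None,fx=3.3,fy=3.3))
E
```

```text
time: 6.5
ee_pos: [0.4309, 0.0646, 0.1002]
eef_rot: [0.075, 0.997, 0.013, 0.005]
ft_force: [0.5, 3.8, 2.6]
width: 0.0005
t 6.5 base x,y,z mm [   2.4 -125.7  100.2] tool y ang vs base y deg 1.02 tilt [ 0.012  0.024 -1.   ] F base [-0.1  3.8  2.6] w 0.0005 j7 1.22
```

View pics/w5.png

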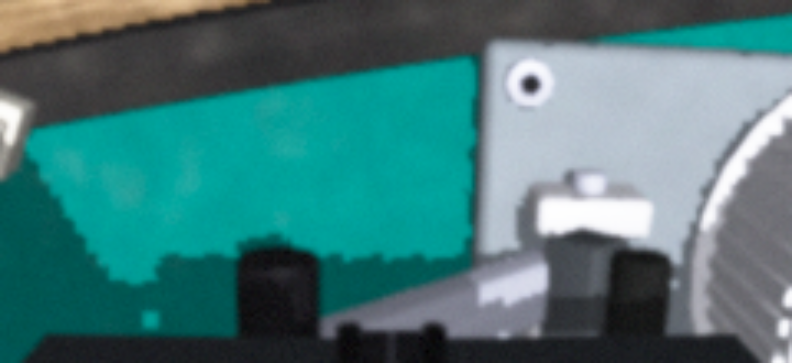

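Run:
```python
from h import *
s=r.read_state();print(np.round(s["joint_positions"],2))
c=r.camera("top");cv2.imwrite("pics/t5.png",cv2.resize(c["pixels"][170:255,285:415,::-1],None,fx=6,fy=6,interpolation=cv2.INTER_CUBIC))
for th in(.5,.6,.7,.8):
    for x in(-.022,.022):
        p=B+ex*x+ey*(-.08-.09*np.sin(th));u,v=proj(c,[*p,.019+.09*np.cos(th)]);print(th,x,round((u-285)*6),round((v-170)*6))
```

```text
[-0.6   0.04  0.37  2.13 -0.04  0.95  1.22]
0.5 -0.022 627 340
0.5 0.022 648 212
0.6 -0.022 648 345
0.6 0.022 668 217
0.7 -0.022 666 350
0.7 0.022 686 222
0.8 -0.022 681 354
0.8 0.022 702 228
```

View pics/t5.png

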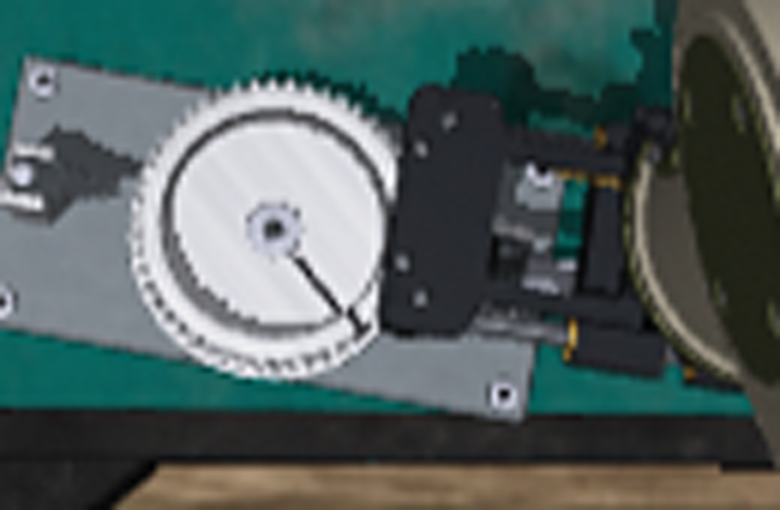

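```bash
python3 -m jog '[[0,-1,0,0,1],[0,-1,0,0,1],[0,-1,0,0,1],[0,0,0,0,1],[0,0,0,0,1],[0,0,0,0,1],[0,0,0,0,1],[0,0,0,0,1],[0,0,0,0,1],[0,0,0,0,1]]' 20
python3 - <<'E'
from h import *
st()
E
```

```text
time: 7.6
ee_pos: [0.4307, 0.0608, 0.1038]
eef_rot: [0.067, 0.997, 0.03, 0.011]
ft_force: [0.1, 5.0, 0.7]
width: 0.0003
t 7.6 base x,y,z mm [   2.8 -129.5  103.8] tool y ang vs base y deg 1.97 tilt [ 0.026  0.059 -0.998] F base [-0.8  4.9  0.7] w 0.0003 j7 1.28
```

```bash
python3 -m jog '[[0,0.6,0,0,1],[0,0,-3,0,1],[0,0,-3,0,0.55],[1.1,3,0,0,0.55],[1.1,3,0,0,0.55],[1,2.8,0,0.13,0.55],[0,0,0,0.147,0.55],[0,0,0,0.147,0.55],[0,0,0,0.147,0.55],[0,0,0,0.147,0.55]]' 10
python3 - <<'E'
from h import *
st()
E
```

```text
time: 8.6
ee_pos: [0.4086, 0.1542, 0.1691]
eef_rot: [0.424, 0.905, 0.027, -0.0]
ft_force: [-0.7, -0.1, -0.1]
width: 0.0389
t 8.6 base x,y,z mm [-34.6 -41.2 169.1] tool y ang vs base y deg -40.64 tilt [ 0.023  0.049 -0.999] F base [-0.7 -0.3 -0.1] w 0.0389 j7 0.26
```

```bash
python3 -m jog '[[0,0.4,0,0.02,0.55],[0,0,2.5,0,0.55],[0,0,2.5,0,0.55],[0,0,2,0,0.55],[0,0,1.5,0,0.55],[0,0,1.5,0,0.55],[0,0,0,0,0.55],[0,0,0,0,0.55],[0,0,0,0,0.55],[0,0,0,0,0.55]]' 10
python3 - <<'E'
from h import *
st()
E
```

```text
time: 9.6
ee_pos: [0.4169, 0.1609, 0.0669]
eef_rot: [0.424, 0.905, 0.025, 0.002]
ft_force: [-0.1, -0.1, -0.3]
width: 0.0393
t 9.6 base x,y,z mm [-27.5 -33.1  66.9] tool y ang vs base y deg -40.62 tilt [ 0.025  0.044 -0.999] F base [-0.1 -0.1 -0.3] w 0.0393 j7 0.3
```

```bash
python3 -m jog '[[0,0,0,0,1],[0,0,0,0,1],[0,0,0,0,1],[0,0,0,0,1],[0.45,0.022,0,0.1,1],[0.45,0.022,0,0.1,1],[0.45,0.022,0,0.1,1],[0.45,0.022,0,0.1,1],[0.45,0.022,0,0.1,1],[0,0,0,0,1]]' 12
python3 - <<'E'
from h import *
st()
E
```

```text
time: 10.6
ee_pos: [0.4077, 0.1824, 0.0685]
eef_rot: [0.641, 0.767, 0.026, -0.004]
ft_force: [0.8, 0.7, -0.4]
width: 0.008
t 10.6 base x,y,z mm [-40.1 -13.5  68.5] tool y ang vs base y deg -70.24 tilt [ 0.028  0.046 -0.999] F base [ 0.7  0.8 -0.4] w 0.008 j7 -0.27
```

```bash
python3 -m jog '[[0.45,0.022,0,0.1,1],[0.45,0.022,0,0.1,1],[0.45,0.022,0,0.1,1],[0.45,0.022,0,0.1,1],[0.45,0.022,0,0.1,1],[0.45,0.022,0,0.1,1],[0.45,0.022,0,0.1,1],[0.45,0.022,0,0.1,1],[0.45,0.022,0,0.1,1],[0,0,0,0,1]]' 12
cat >> h.py <<'E'
def wrist_dir(c,u,v):
    x,y=(u-c["cx"])/c["fx"],(v-c["cy"])/c["fy"];t=np.hypot(x,y);k=np.sin(t)/t if t>1e-9 else 1
    d=np.array([x*k,-y*k,-np.cos(t)]);R=c["camera_from_world"][:3,:3];return -R.T@c["camera_from_world"][:3,3],R.T@d
def wplane(c,u,v,z):
    o,d=wrist_dir(c,u,v);return o+d*(z-o[2])/d[2]
def wproj(c,p):
    q=c["camera_from_world"][:3,:3]@np.array(p)+c["camera_from_world"][:3,3];a=np.array([q[0],-q[1]]);n=np.hypot(*a);t=np.arctan2(n,-q[2]);a=a/n*t
    return c["cx"]+c["fx"]*a[0],c["cy"]+c["fy"]*a[1]
E
python3 - <<'E'
from h import *
st()
E
```

```text
time: 11.6
ee_pos: [0.4188, 0.2181, 0.0687]
eef_rot: [0.911, 0.411, 0.021, -0.014]
ft_force: [-0.3, 2.0, 0.8]
width: 0.0079
t 11.6 base x,y,z mm [-35.1  23.6  68.7] tool y ang vs base y deg -121.87 tilt [ 0.027  0.042 -0.999] F base [-0.6  1.9  0.8] w 0.0079 j7 -1.22
```

```bash
python3 -m jog '[[0,0,0,0,0.55],[0,0,0,0,0.55],[0,0,0,0,0.55],[0,0,-3,0,0.55],[0,0,-3,0,0.55],[-3,-1,0,-0.14,0.55],[-1.5,0,0,-0.14,0.55],[0,0,0,-0.14,0.55],[0,0,0,-0.14,0.55],[0,0,0,-0.14,0.55]]' 12
python3 - <<'E'
from h import *
st()
c=r.camera("wrist");cv2.imwrite("pics/w6.png",c["pixels"][:,:,::-1])
print(wproj(c,[*B,.068]),wproj(c,[*(B+.054*ey),.071]),c["fx"],c["cx"],c["cy"])
t=r.camera("top");a=t["pixels"][170:255,225:385,::-1];w=cv2.resize(a,None,fx=5,fy=4.7)
cv2.imwrite("pics/wt6.png",w)
E
```

```text
time: 12.6
ee_pos: [0.3799, 0.1831, 0.1296]
eef_rot: [0.7, 0.714, 0.025, -0.005]
ft_force: [-0.3, 0.4, -0.1]
width: 0.0392
t 12.6 base x,y,z mm [-67.7 -17.4 129.6] tool y ang vs base y deg -79.33 tilt [ 0.027  0.043 -0.999] F base [-0.4  0.3 -0.1] w 0.0392 j7 -0.52
(np.float64(411.9871665963566), np.float64(218.92442423600684)) (np.float64(431.2053531279972), np.float64(144.88737907074054)) 309.70691628693146 318.1320713059188 198.92250801811403
```

View pics/w6.png

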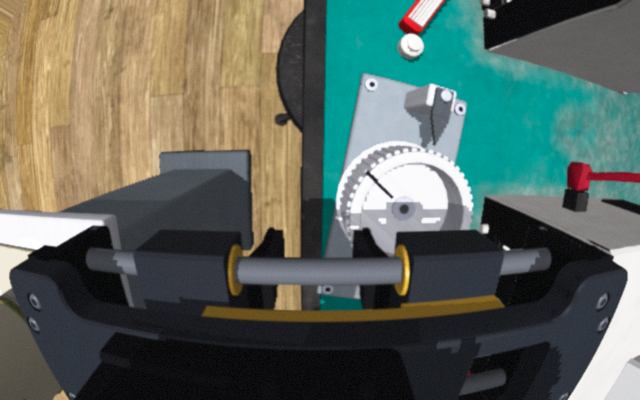

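Run:
```python
from h import *
c=r.camera("wrist");P=c["pixels"]
print("boss",wproj(c,[*B,.041]))
bc=wplane(c,404,209,.041)[:2];tip=wplane(c,434,144,.071)[:2];ln=wplane(c,368,172,.068)[:2]
print(bc,tip,ln,(bc-B)@ex,(bc-B)@ey,np.hypot(*(ln-B)),np.hypot(*(ln-bc)),np.hypot(*(tip-bc)))
A=lambda v:np.degrees(np.arctan2(v[1],v[0]))
print("with bc",A(ln-bc),A(tip-bc),"with B",A(ln-B),80.4)
```

```text
boss (np.float64(401.4289202629137), np.float64(209.21235875284262))
[0.45165536 0.18918085] [0.46078087 0.24279871] [0.41548591 0.22172219] 0.0020950783250806644 0.0005371824206133058 0.04719852025636064 0.04865355865640325 0.054388879025409884
with bc 138.02255940099576 80.34108712935195 with B 136.10900858046492 80.4
```

```bash
python3 -m jog '[[0,0,0,-0.125,0.55],[0,0,0,-0.125,0.55],[-0.8,1.1,0,0,0.55],[-0.7,1.05,0,0,0.55],[0,0,2,0,0.55],[0,0,2,0,0.55],[0,0,1.2,0,0.55],[0,0,1,0,0.55],[0,0,0,0,0.55],[0,0,0,0,0.55]]' 12
python3 - <<'E'
from h import *
st()
E
```

```text
time: 13.75
ee_pos: [0.408, 0.1767, 0.0663]
eef_rot: [0.621, 0.784, 0.026, -0.002]
ft_force: [-0.3, -0.1, 0.3]
width: 0.0391
t 13.75 base x,y,z mm [-38.9 -19.1  66.3] tool y ang vs base y deg -67.22 tilt [ 0.028  0.043 -0.999] F base [-0.2 -0.2  0.3] w 0.0391 j7 -0.2
```

```bash
python3 -m jog '[[0,0,0,0,1],[0,0,0,0,1],[0,0,0,0,1],[0,0,0,0,1],[0.45,0.022,0,0.1,1],[0.45,0.022,0,0.1,1],[0.45,0.022,0,0.1,1],[0.45,0.022,0,0.1,1],[0.45,0.022,0,0.1,1],[0.45,0.022,0,0.1,1]]' 12
python3 -m jog '[[0.45,0.022,0,0.1,1],[0.45,0.022,0,0.1,1],[0.4,0.02,0,0.09,1],[0,0,0,0,1],[0,0,0,0,1],[0,0,0,0,1],[0,0,0,0,1],[0,0,0,0,1],[0,0,0,0,1],[0,0,0,0,1]]' 12
python3 - <<'E'
from h import *
st()
c=r.camera("wrist");P=c["pixels"]
bo=wproj(c,[*B,.041]);tp=wproj(c,[*(B+.054*ey),.071]);print(bo,tp)
x0,y0=int(min(bo[0],tp[0]))-50,int(min(bo[1],tp[1]))-30;print(x0,y0)
cv2.imwrite("pics/w7.png",cv2.resize(P[max(y0,0):y0+130,x0:x0+160,::-1],None,fx=4.5,fy=4.5,interpolation=cv2.INTER_CUBIC))
E
```

```text
time: 14.75
ee_pos: [0.4102, 0.2049, 0.0685]
eef_rot: [0.831, 0.556, 0.025, -0.01]
ft_force: [4.4, 1.4, -6.0]
width: 0.0093
time: 15.75
ee_pos: [0.4174, 0.2167, 0.0686]
eef_rot: [0.903, 0.428, 0.025, -0.013]
ft_force: [2.3, 2.9, -5.4]
width: 0.0087
t 15.75 base x,y,z mm [-36.3  22.   68.6] tool y ang vs base y deg -119.66 tilt [ 0.033  0.045 -0.998] F base [ 1.8  3.2 -5.4] w 0.0087 j7 -1.16
(np.float64(387.90875981452257), np.float64(247.05016846599625)) (np.float64(350.55383425519), np.float64(175.12101394569174))
300 145
```

View pics/w7.png

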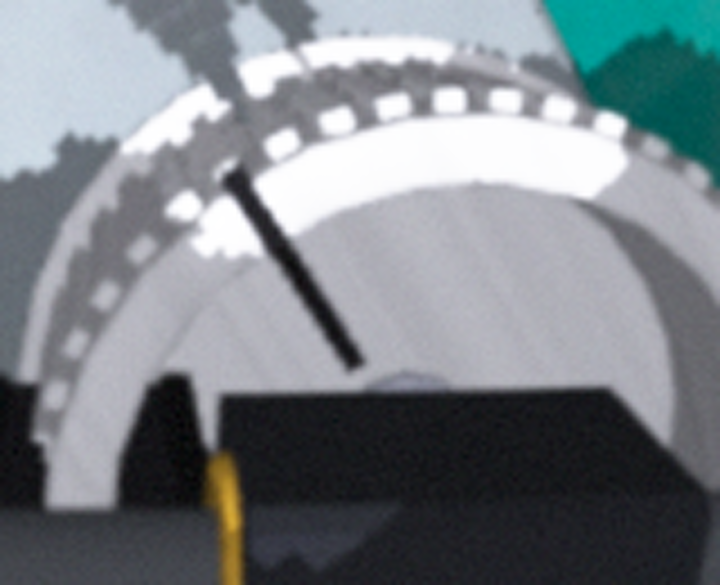

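Run:
```python
from h import *
c=r.camera("wrist")
f=lambda u,v,z:wplane(c,300+(u+.5)/4.5-.5,145+(v+.5)/4.5-.5,z)[:2]
ln=f(234,174,.068);inn=f(355,362,.038)
for n,v in(("outer",ln-B),("inner",inn-B),("tip guess",f(232,100,.071)-B)):
    print(n,(v@ex*1e3).round(1),(v@ey*1e3).round(1),"ang from base y ccw",np.degrees(np.arctan2(-(v@ex),v@ey)).round(2))
v=ln-inn;print("dir",np.degrees(np.arctan2(-(v@ex),v@ey)))
```

```text
outer -1.4 49.8 ang from base y ccw 1.55
inner 1.2 14.2 ang from base y ccw -4.91
tip guess 2.1 57.2 ang from base y ccw -2.09
dir 4.121490311931115
```

```bash
python3 -m jog '[[0.24,0.01,0,0.053,1],[0,0,0,0,1],[0,0,0,0,1],[0,0,0,0,0.55],[0,0,0,0,0.55],[0,0,0,0,0.55],[0,0,-3,0,0.55],[0,0,-3,0,0.55],[-3,-1,-2,-0.14,0.55],[-1.5,-1,0,-0.14,0.55]]' 12
python3 -m jog '[[0,-2,-2,0,0.55],[0,-2,-2,0,0.55],[0,0,0,-0.14,0.55],[0,0,0,-0.14,0.55],[0,0,0,-0.14,0.55],[0,0,0,0,0.55],[0,0,0,0,0.55],[0,0,0,0,0.55],[0,0,0,0,0.55],[0,0,0,0,0.55]]' 12
python3 - <<'E'
from h import *
st()
c=r.camera("wrist");P=c["pixels"]
bo=wproj(c,[*B,.041]);tp=wproj(c,[*(B+.054*ey),.071]);print(bo,tp)
x0,y0=int(bo[0])-60,int(bo[1])-90;print(x0,y0)
w=cv2.resize(P[y0:y0+120,x0:x0+120,::-1],None,fx=5,fy=5,interpolation=cv2.INTER_CUBIC)
t=r.camera("top")["pixels"][170:240,280:380,::-1]
cv2.imwrite("pics/top8.png",cv2.resize(t,None,fx=6,fy=6,interpolation=cv2.INTER_CUBIC))
cv2.imwrite("pics/w8.png",w)
E
```

```text
time: 16.85
ee_pos: [0.3714, 0.191, 0.1492]
eef_rot: [0.847, 0.531, 0.024, -0.01]
ft_force: [-0.4, -0.4, -0.4]
width: 0.0391
time: 17.85
ee_pos: [0.3306, 0.2053, 0.1921]
eef_rot: [0.714, 0.699, 0.027, -0.005]
ft_force: [0.9, 0.3, 0.6]
width: 0.039
t 17.85 base x,y,z mm [-120.    -3.7  192.1] tool y ang vs base y deg -81.67 tilt [ 0.031  0.045 -0.998] F base [0.9 0.4 0.6] w 0.039 j7 -0.76
(np.float64(427.87636318041075), np.float64(211.04404813659005)) (np.float64(450.95857808612175), np.float64(162.9936801582956))
367 121
```

View pics/w8.png

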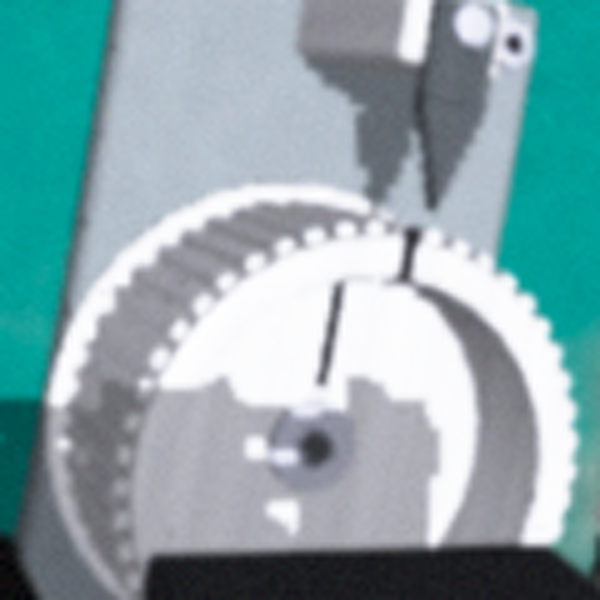

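Run:
```python
from h import *
c=r.camera("wrist")
f=lambda u,v,z:wplane(c,367+(u+.5)/5-.5,121+(v+.5)/5-.5,z)[:2]
pts=dict(outer=f(413,232,.068),rimin=f(407,280,.068),webo=f(340,283,.038),webi=f(322,383,.038),boss=f(316,446,.041),tip=f(432,207,.071))
g=lambda v:np.degrees(np.arctan2(-(v@ex),v@ey)).round(2)
for k,p in pts.items(): print(k,((p-B)@ex*1e3).round(1),((p-B)@ey*1e3).round(1),g(p-B),"from boss",g(p-pts["boss"]))
# rim ellipse: bright top rim outer fit from top cam line/pointer skipped
```

```text
outer 0.4 50.0 -0.49 from boss 1.72
rimin 1.1 40.9 -1.59 from boss 1.08
webo 0.9 35.6 -1.47 from boss 1.62
webi 1.5 14.5 -5.83 from boss 1.77
boss 1.9 1.7 -48.06 from boss -0.0
tip 1.9 55.4 -1.97 from boss -0.04
```

```bash
python3 -m jog '[[0,0,0,0.11,0.55],[0,0,0,0.11,0.55],[0,0,0,0.1,0.55],[0.6,2.4,0,0,0.55],[0.6,2.4,0,0,0.55],[0.7,2.4,0,0,0.55],[0,0,2.5,0,0.55],[0,0,2.5,0,0.55],[0,0,0,0,0.55],[0,0,0,0,0.55]]' 12
python3 - <<'E'
from h import *
st()
E
```

```text
time: 19.0
ee_pos: [0.4102, 0.2005, 0.1439]
eef_rot: [0.821, 0.57, 0.027, -0.009]
ft_force: [0.3, -0.2, -0.1]
width: 0.0394
t 19.0 base x,y,z mm [-40.7   4.8 143.9] tool y ang vs base y deg -100.88 tilt [ 0.033  0.046 -0.998] F base [ 0.3 -0.2 -0.1] w 0.0394 j7 -0.88
```

```bash
python3 -m jog '[[0,-0.35,2.5,0,0.55],[0,0,2.5,0,0.55],[0,0,1.4,0,0.55],[0,0,1.1,0,0.55],[0,0,0,0,0.55],[0,0,0,0,1],[0,0,0,0,1],[0,0,0,0,1],[0,0,0,0,1],[0,0,0,0,1]]' 12
python3 -c "from h import *;st()"
```

```text
time: 20.0
ee_pos: [0.4127, 0.2095, 0.0761]
eef_rot: [0.821, 0.57, 0.033, -0.011]
ft_force: [-3.1, -0.9, -0.9]
width: 0.0117
t 20.0 base x,y,z mm [-39.7  14.1  76.1] tool y ang vs base y deg -100.82 tilt [ 0.041  0.055 -0.998] F base [-2.9 -1.4 -0.9] w 0.0117 j7 -0.83
```

```bash
cat >> h.py <<'E'
def polar(z=.068,r0=.042,r1=.049,C=B,rng=25):
    c=r.camera("wrist");a=np.arange(-rng,rng,.25);rr=np.linspace(r0,r1,8)
    g=cv2.cvtColor(c["pixels"],cv2.COLOR_RGB2GRAY).astype(np.float32)
    uv=np.array([[wproj(c,[*(C+k*(np.cos(np.radians(t))*ey-np.sin(np.radians(t))*ex)),z]) for t in a] for k in rr],np.float32)
    m=cv2.remap(g,uv[...,0],uv[...,1],cv2.INTER_LINEAR);return a,rr,m
def meas():
    a,rr,m=polar()
    w=np.clip(110-m,0,None);
    print("rim line per radius",[(a[i.argmin()],int(i.min())) for i in m])
    a,rr,m=polar(.071,.055,.064,B,12)
    print("pointer per radius",[(a[i.argmin()],int(i.min())) for i in m])
    a,rr,m=polar(.038,.016,.033,B,25)
    print("web",[(a[i.argmin()],int(i.min())) for i in m])
E
python3 -c "from h import *;meas()"
python3 -m jog '[[0.13,0,0,0.028,1],[0,0,0,0,1],[0,0,0,0,1],[0,0,0,0,1],[0,0,0,0,1],[0,0,0,0,1],[0,0,0,0,1],[0,0,0,0,1],[0,0,0,0,1],[0,0,0,0,1]]' 12
python3 -c "from h import *;st();meas()"
```

```text
rim line per radius [(np.float64(-0.5), 37), (np.float64(-0.5), 38), (np.float64(-0.75), 31), (np.float64(-0.75), 32), (np.float64(-0.5), 34), (np.float64(-0.5), 32), (np.float64(-0.25), 34), (np.float64(-0.75), 33)]
pointer per radius [(np.float64(-2.0), 85), (np.float64(-2.25), 92), (np.float64(-2.0), 98), (np.float64(-0.75), 89), (np.float64(-0.75), 82), (np.float64(-0.5), 96), (np.float64(0.25), 83), (np.float64(0.5), 88)]
web [(np.float64(-5.25), 18), (np.float64(-5.5), 17), (np.float64(-4.0), 19), (np.float64(-3.0), 20), (np.float64(-2.25), 22), (np.float64(-2.5), 27), (np.float64(-2.0), 22), (np.float64(-2.5), 78)]
time: 21.15
ee_pos: [0.413, 0.2102, 0.076]
eef_rot: [0.829, 0.558, 0.032, -0.011]
ft_force: [-3.5, -1.1, 2.7]
width: 0.0116
t 21.15 base x,y,z mm [-39.5  14.8  76. ] tool y ang vs base y deg -102.52 tilt [ 0.04   0.054 -0.998] F base [-3.2 -1.7  2.7] w 0.0116 j7 -0.86
rim line per radius [(np.float64(-1.75), 38), (np.float64(-1.5), 34), (np.float64(-1.5), 35), (np.float64(-1.75), 35), (np.float64(-1.25), 32), (np.float64(-1.5), 32), (np.float64(-1.25), 32), (np.float64(-1.75), 32)]
pointer per radius [(np.float64(-1.75), 79), (np.float64(-2.0), 87), (np.float64(-2.0), 105), (np.float64(-1.0), 96), (np.float64(-0.75), 87), (np.float64(-0.25), 97), (np.float64(0.5), 93), (np.float64(0.25), 89)]
web [(np.float64(-6.25), 19), (np.float64(-6.5), 19), (np.float64(-5.25), 21), (np.float64(-4.25), 20), (np.float64(-3.5), 19), (np.float64(-2.75), 23), (np.float64(-3.25), 27), (np.float64(-2.75), 66)]
```

```bash
python3 -m jog '[[0.08,0,0,0.016,1],[0,0,0,0,1],[0,0,0,0,1],[0,0,0,0,1],[0,0,0,0,1],[0,0,0,0,0.55],[0,0,0,0,0.55],[0,0,0,0,0.55],[0,0,0,0,0.55],[0,0,0,0,0.55]]' 12
python3 -c "from h import *;st();meas()"
```

```text
time: 22.3
ee_pos: [0.415, 0.2115, 0.0765]
eef_rot: [0.834, 0.551, 0.034, -0.011]
ft_force: [-0.2, 0.1, 0.0]
width: 0.0374
t 22.3 base x,y,z mm [-37.8  16.5  76.5] tool y ang vs base y deg -103.5 tilt [ 0.044  0.055 -0.997] F base [-0.2  0.1  0. ] w 0.0374 j7 -0.87
rim line per radius [(np.float64(-2.5), 39), (np.float64(-2.75), 34), (np.float64(-2.25), 35), (np.float64(-2.5), 33), (np.float64(-2.5), 35), (np.float64(-2.25), 37), (np.float64(-2.5), 34), (np.float64(-2.5), 36)]
pointer per radius [(np.float64(-2.0), 89), (np.float64(-1.5), 81), (np.float64(-1.75), 103), (np.float64(-1.0), 95), (np.float64(-0.75), 86), (np.float64(-1.0), 100), (np.float64(0.25), 90), (np.float64(0.25), 90)]
web [(np.float64(24.5), 10), (np.float64(-6.0), 22), (np.float64(-6.25), 26), (np.float64(-5.25), 23), (np.float64(-4.5), 23), (np.float64(-3.75), 21), (np.float64(-3.25), 33), (np.float64(-3.75), 84)]
```

```bash
python3 -m jog '[[0,0,-3,0,0.55],[0,0,-3,0,0.55],[0,0,-3,0,0.55],[0,0,0,-0.12,1],[0,0,0,-0.12,1],[-4,0.8,0,0,1],[-4,0.8,0,0,1],[-4,0.8,0,0,1],[-4,0.8,0,0,1],[-4,0.8,0,0,1]]' 20
python3 -c "from h import *;st()"
```

```text
time: 23.45
ee_pos: [0.4206, 0.0012, 0.1597]
eef_rot: [0.755, 0.655, 0.036, -0.006]
ft_force: [1.0, 0.4, 0.0]
width: 0.0014
t 23.45 base x,y,z mm [   2.8 -190.   159.7] tool y ang vs base y deg -88.63 tilt [ 0.047  0.057 -0.997] F base [0.9 0.6 0. ] w 0.0014 j7 -0.28
```

```bash
python3 -m jog '[[0,0.2,2,0,1],[0,0,2,0,1],[0,0,2,0,1],[0,0,0,0,1],[0.5,0,0,0,1],[0.5,0,0,0,1],[0.5,0,0,0,1],[0.5,0,0,0,1],[0,0,0,0,1],[0,0,0,0,1]]' 20
python3 -c "from h import *;st()"
```

```text
time: 24.45
ee_pos: [0.4314, 0.0207, 0.1041]
eef_rot: [0.758, 0.651, 0.04, -0.005]
ft_force: [-0.0, -0.3, 1.0]
width: 0.0003
t 24.45 base x,y,z mm [  10.2 -168.9  104.1] tool y ang vs base y deg -89.17 tilt [ 0.055  0.061 -0.997] F base [ 0.  -0.3  1. ] w 0.0003 j7 -0.23
```

```bash
python3 -m jog '[[0,-0.8,0.4,0,1],[0.4,0,0,0,1],[0.4,0,-0.2,0,1],[0.4,0,-0.25,0,1],[0.4,0,-0.25,0,1],[0.4,0,-0.2,0,1],[0.4,0,-0.2,0,1],[0.4,0,-0.2,0,1],[0,0,0,0,1],[0,0,0,0,1]]' 20
python3 -c "from h import *;st()"
```

```text
time: 25.45
ee_pos: [0.4269, 0.0444, 0.1156]
eef_rot: [0.76, 0.649, 0.038, -0.003]
ft_force: [-0.0, -1.4, 0.2]
width: 0.0007
t 25.45 base x,y,z mm [   1.8 -146.3  115.6] tool y ang vs base y deg -89.51 tilt [ 0.054  0.053 -0.997] F base [ 0.2 -1.4  0.2] w 0.0007 j7 -0.34
```

```bash
python3 -m jog '[[0.4,0,0.2,0,1],[0.4,0,0,0,1],[0.4,0,-0.1,0,1],[0.4,0,-0.1,0,1],[0.4,0,-0.1,0,1],[0.4,0,-0.1,0,1],[0.4,0,0,0,1],[0.4,0,0,0,1],[0,0,0,0,1],[0,0,0,0,1]]' 20
python3 -c "from h import *;st()"
```

```text
time: 26.45
ee_pos: [0.4323, 0.0752, 0.1196]
eef_rot: [0.761, 0.648, 0.037, -0.002]
ft_force: [-0.6, -3.2, 2.9]
width: 0.0003
t 26.45 base x,y,z mm [   2.  -115.   119.6] tool y ang vs base y deg -89.65 tilt [ 0.054  0.05  -0.997] F base [-0.  -3.3  2.9] w 0.0003 j7 -0.4
```

```bash
python3 -m jog '[[0.3,0,-0.3,0,1],[0.4,0,-0.1,0,1],[0.4,0,0,0,1],[0.4,0,0,0,1],[0,0,0,0,1],[0,0,0,0,1],[0,0,0,0,1],[0,0,0,0,1],[0,0,0,0,1],[0,0,0,0,1]]' 20
python3 -c "from h import *;st()"
```

```text
time: 27.45
ee_pos: [0.4344, 0.0914, 0.1246]
eef_rot: [0.761, 0.648, 0.037, -0.002]
ft_force: [-0.1, -1.7, 0.1]
width: 0.0002
t 27.45 base x,y,z mm [  1.3 -98.8 124.6] tool y ang vs base y deg -89.65 tilt [ 0.053  0.05  -0.997] F base [ 0.2 -1.7  0.1] w 0.0002 j7 -0.43
```

```bash
python3 -m jog '[[0.3,0,0,0,1],[0.3,0,0,0,1],[0.3,0,0,0,1],[0.3,0,0,0,1],[0.3,0,0,0,1],[0.3,0,0,0,1],[0.3,0,0,0,1],[0.3,0,0,0,1],[0.3,0,0,0,1],[0.3,0,0,0,1]]' 20
python3 -c "from h import *;st();meas()"
```

```text
time: 28.45
ee_pos: [0.4361, 0.0995, 0.1247]
eef_rot: [0.767, 0.642, 0.021, 0.004]
ft_force: [-5.5, -16.2, 11.8]
width: 0.0007
t 28.45 base x,y,z mm [  1.7 -90.5 124.7] tool y ang vs base y deg -90.59 tilt [ 0.036  0.02  -0.999] F base [ -2.8 -16.8  11.8] w 0.0007 j7 -0.48
rim line per radius [(np.float64(-2.5), 46), (np.float64(-2.5), 45), (np.float64(-2.5), 46), (np.float64(-2.5), 44), (np.float64(-2.25), 43), (np.float64(-2.25), 39), (np.float64(-2.25), 41), (np.float64(-2.25), 42)]
pointer per radius [(np.float64(-2.0), 71), (np.float64(-1.25), 66), (np.float64(-3.25), 58), (np.float64(-5.0), 77), (np.float64(0.0), 60), (np.float64(0.0), 16), (np.float64(-10.25), 0), (np.float64(-12.0), 0)]
web [(np.float64(-7.25), 52), (np.float64(-6.25), 51), (np.float64(-5.5), 52), (np.float64(-5.0), 52), (np.float64(-4.5), 53), (np.float64(-4.25), 47), (np.float64(-4.0), 52), (np.float64(-3.75), 49)]
```

```bash
python3 -m jog '[[-0.5,0,0,0,1],[-2,0,0,0,1],[-3,0,0,0,1],[0,0,-4,0,1],[0,0,-4,0,1],[0,0,-2,0,1],[4,-3,0,0,1],[4,-3,0,0,1],[4,-3,0,0,1],[0,0,0,0,1]]' 20
python3 - <<'E'
from h import *
st();meas()
c=r.camera("wrist");w=c["pixels"][:,:,::-1]
t=r.camera("top")["pixels"][160:260,215:455,::-1]
T=cv2.resize(t,(640,267),interpolation=cv2.INTER_CUBIC)
b=wproj(c,[*B,.041]);print(b);x0=int(np.clip(b[0]-120,0,400));y0=int(np.clip(b[1]-70,0,275))
cv2.imwrite("pics/f9.png",np.vstack([T,cv2.resize(w[y0:y0+125,x0:x0+240],(640,333),interpolation=cv2.INTER_CUBIC)]))
E
```

```text
time: 29.6
ee_pos: [0.3529, 0.1816, 0.2293]
eef_rot: [0.767, 0.641, 0.024, 0.002]
ft_force: [-0.2, -1.0, 1.0]
width: 0.0007
t 29.6 base x,y,z mm [-94.1 -23.4 229.3] tool y ang vs base y deg -90.72 tilt [ 0.039  0.028 -0.999] F base [-0. -1.  1.] w 0.0007 j7 -0.85
rim line per radius [(np.float64(-2.0), 88), (np.float64(-2.0), 90), (np.float64(-2.0), 88), (np.float64(-2.0), 89), (np.float64(-1.75), 72), (np.float64(-1.75), 69), (np.float64(-1.75), 55), (np.float64(-1.75), 53)]
pointer per radius [(np.float64(-0.25), 92), (np.float64(-1.25), 76), (np.float64(-1.25), 75), (np.float64(-0.25), 73), (np.float64(-0.25), 73), (np.float64(0.75), 73), (np.float64(0.75), 66), (np.float64(0.75), 73)]
web [(np.float64(-7.0), 110), (np.float64(-6.0), 110), (np.float64(-5.25), 121), (np.float64(-4.5), 119), (np.float64(-4.0), 111), (np.float64(-3.75), 120), (np.float64(-3.5), 121), (np.float64(-3.0), 100)]
(np.float64(393.1844208866487), np.float64(162.66388943982366))
```

View pics/f9.png

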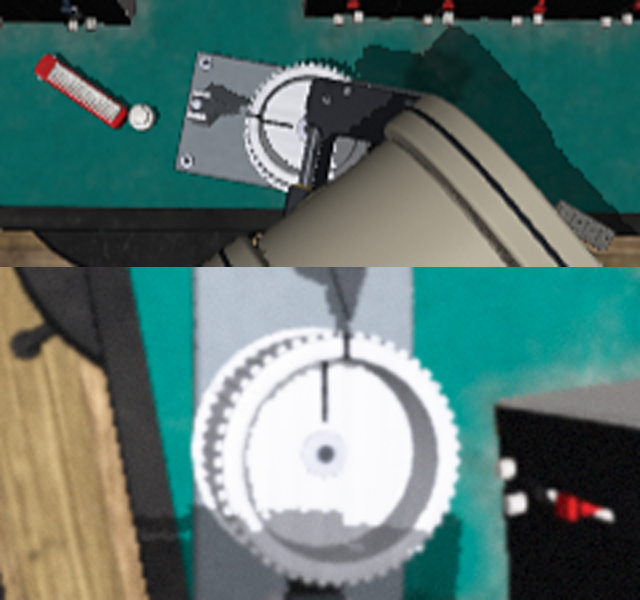

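```bash
python3 -m jog '[[2,0,-4,0,1],[4,-1,0,0,1],[4,-1,0,0,1],[4,-1,0,0,1],[4,-1,0,0,1],[4,-1,0,0,1],[4,-1,0,0,1],[4,-1,0,0,1],[4,-1,0,0,1],[0,0,0,0,1]]' 20
python3 - <<'E'
from h import *
st()
c=r.camera("top");n=c["pixels"];o=cv2.imread("pics/top0.png")[:,:,::-1]
for nm,im in(("before",o),("after",n)):
    S=im[190:230,358:384].max(2);lab,k,s,ce=cv2.connectedComponentsWithStats((S<45).astype(np.uint8))
    for i in range(1,lab):
        if s[i,4]>15:print(nm,s[i],ce[i]+[358,190])
    g=cv2.cvtColor(im,cv2.COLOR_RGB2GRAY)[180:238,225:300].astype(int)
    if nm=="before":g0=g
    else:print("bystander region diff>40:",(abs(g-g0)>40).sum())
for th in(.1,0,-.04,-.08):print(th,proj(c,[*(B+ey*(-.08-.09*np.sin(th))),.019+.09*np.cos(th)]))
a=cv2.cvtColor(n,cv2.COLOR_RGB2GRAY)[225:260,415:455].astype(int)-cv2.cvtColor(o.copy(),cv2.COLOR_RGB2GRAY)[225:260,415:455]
print("terminal diff",(abs(a)>40).sum())
# line in top view, polar search on rim
g=cv2.cvtColor(n,cv2.COLOR_RGB2GRAY).astype(np.float32);A=np.arange(-12,12,.5)
def prof(C,z,r0,r1):
    m=np.mean([[cv2.getRectSubPix(g,(1,1),proj(c,[*(C+k*(np.cos(np.radians(t))*ey-np.sin(np.radians(t))*ex)),z]))[0,0] for t in A] for k in np.linspace(r0,r1,6)],0);i=m.argmin();return A[i],m[i],np.median(m)
print("top: rim",prof(B,.068,.042,.048),"web",prof(B,.038,.018,.032),"ptr",prof(B,.071,.055,.064))
E
```

```text
time: 30.85
ee_pos: [0.3525, 0.528, 0.2774]
eef_rot: [0.779, 0.627, 0.023, 0.001]
ft_force: [-1.5, -0.2, 0.2]
width: 0.0002
t 30.85 base x,y,z mm [-152.1  318.1  277.4] tool y ang vs base y deg -92.72 tilt [ 0.037  0.027 -0.999] F base [-1.5 -0.5  0.2] w 0.0002 j7 -1.25
before [  6  11  11  21 148] [368.87162162 211.03378378]
after [  5  11  11  21 148] [367.89189189 211.18918919]
bystander region diff>40: 661
0.1 (np.float64(375.2379180622111), np.float64(212.4958267149528))
0 (np.float64(370.80643556958637), np.float64(211.6743673629893))
-0.04 (np.float64(369.01592217414924), np.float64(211.35648509943746))
-0.08 (np.float64(367.2208688002961), np.float64(211.0457350542883))
terminal diff 0
top: rim (np.float64(0.0), np.float32(97.738106), np.float32(216.20636)) web (np.float64(-0.5), np.float32(108.040184), np.float32(201.75711)) ptr (np.float64(-11.0), np.float32(70.55951), np.float32(92.75059))
```

```bash
python3 -c "from bench import r;print(r.close_job())"
```

```text
the job is handed in; nothing more can be done
None
```

The job is handed in. The brake is on again and the engraved line sits at the pointer, to within about 1° by my measurements.

**What I did**
- I pushed the lever out until it stopped moving, at about 0.8 rad by arm position. The grip was hidden from the cameras, so I did not see that angle directly.
- I turned the pulley about 140° clockwise in two pinched strokes, with a fine correction of about 2° after that.
- I swung the lever back in, pushing with about 17 N at the grip, then moved the arm clear. About 31 s of the 72 s had been used at the last reading.

**Last checks**
- **Brake:** the top camera puts the lever at about -0.065 rad, slightly further in than the -0.04 it read at the start.
- **Line:** the top camera puts it 0 to -0.5° from the pointer direction, and the wrist camera about +0.8°. They disagree by about 1°, and the last wrist reading of the pointer tip itself was unclear.
- **Terminal block:** no change from the first picture.
- **Hex keys and weight:** a pixel comparison flagged 661 changed pixels in that area. I put this down to the arm or its shadow without confirming it. In the picture taken just before the arm's last move away, both lay where they started.

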